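Pass the sauce tray past the spring stop

ROBOT

A 7-joint arm with a two-finger parallel gripper is mounted at the origin on a cart in front of the work surface, level with it; the furniture and walls round the work are solid. World frame = base frame: x ahead of the robot, y to its left, z up, the work surface at z = 0. Lengths are in m, angles in rad, forces in N, time in s.
With the tool pointing down it reaches from about 0.35 to 0.9 m from the base axis. Payload 8.1 kg.
Tool frame: the origin (TCP) lies at the very end of the fingers, on their centre line; the grasp point (between the pads) lies grip_point_offset behind it (grip_point_offset is the distance from the TCP to the grasp point, in m); z points along the fingers, y is the direction in which the jaws open and shut (so a half turn about z gives the same grasp; the last joint's range is limited). The gripper opens to 92 mm and grips with 3 to 60 N. Pads are 19 mm wide; open, the fingers measure 130 mm over their backs; the gripper's body (75 mm by 190 mm) begins 47 mm behind the grasp point.
Start: joints at [1.24, 0.434, 0.025, 1.573, -0.012, 1.134, -0.075], TCP at [0.141, -0.609, 0.197] pointing down, gripper open.
Joint ranges: [-2.62, 2.62], [-0.44, 2.09], [-1.27, 1.32], [0.08, 2.57], [-1.32, 4.46], [0.12, 2], [-2.74, 2.74]. Speed limits (rad/s): [2.22, 2.22, 3.01, 3.01, 3.14, 3.14, 3.14].

INTERFACE

Orientations are given as a rotation vector (axis times angle).
In Python, from cell import * gives the robot as it stands.
- The arm moves only by the tool drive_tool, never from a script. Its argument "increments" is a list of rows, each an object of numbers: "grip": the gripper's target within -1 to 1 (shut at 1, half-way at 0, fully open at -1); "tx", "ty", "tz": the shift along the world's x, y, z normalised to -1 to 1, where 1 is 400 mm; "turn": the turn about the world's z normalised to -1 to 1, where 1 is 60 degrees. In form: [{"grip": .., "tx": .., "ty": .., "tz": .., "turn": ..}, ...]. A call has 1 to 20 rows; each row is the pose to reach, as a shift and turn from the pose measured when the call began; what a row does not reach only later rows make up. A row lasts 1/10 s, in which the tool goes at most 50 mm and 8.59 degrees, less where a joint would pass 70% of its speed; a pose out of reach is approached as far as the arm can. A call with a number of a shift or a turn outside -1 to 1 is refused whole. A call with a gripper value outside its range is refused whole. The fingers move at their own pace and stop on an object; "newtons" is the grip in N (left out, the last holds). Time passes only in rows, so rows that repeat a pose let the fingers close. It gives the time, the measured TCP pose, the force and the opening at its end, in the units of the state.
- observe(): the state, without advancing time (a new reading comes with each control period).
- get_image(name): name is "scene" or "top" or "wrist"; returns the picture (384x512x3 uint8, red, green, blue); there is no depth.
- camera_info(name): a dict with "fx", "fy", "cx", "cy" (pixels), "distortion" ([k1, k2, p1, p2, k3] as OpenCV has them; the pictures are not rectified), "eye" and "rotation" of the camera in the world; the wrist camera has in their place "hand_eye" (4x4, takes a point from camera to tool coordinates, whose origin is the TCP and whose axes are the flange's). Camera axes: x right, y down, z forward; pixel columns grow to the right and rows downward; lengths in m; the calibration is good to about 2 mm. A picture is of the moment at which its call begins: read the wrist's pose just before it. camera_info takes no time and is no camera call.
- sign_off(): hands the job in, once; it reports no verdict.
The state is a dict: "clock": time; "joints": joint angles; "dq": joint speeds; "joint_efforts": joint torques, N m; "position": TCP position; "ee_rot": TCP orientation; "force": force on the tool from outside, world axes, zero at the start; "ft_torque": the same for the moment, N m; "width": opening from 0.0 (shut) to 1.0 (fully open).
Only numpy, scipy, OpenCV 4.12 (cv2) and the standard library are available. Lean on these libraries where they do the work, as an engineer would, in place of code of your own. Each camera call takes 0.05 s, during which the arm holds its last target. There are 200 camera calls.

TASK

The small steel tray with the sauce cup in it has to go along its feed lane from the open entry to the closed end, but a spring stop stands up in front of it. With one fingertip press the long bar beside the lane well down and keep it down while the other finger pushes the tray along the lane, until the whole tray is past the stop; then let the bar up, so that the stop stands up again behind the tray, and move clear. Only press and push: do not lift the tray or tip the cup, do not let the bar up while any of the tray is over the stop, and leave the other things where they are.

Things in the scene. Friction and masses are not known exactly. Their poses are not given: they have to be found in the camera images.
- lane: Fixed stainless feed lane on the table. Origin: on the table, where the stop comes up; the lane runs along its y axis, z up; the tray is pushed towards -y. Floor 34 mm above the table, x=-30..+56 mm (centre line x=+13). Guide wall at x=+56..60 mm, 53 mm above the table; at x=-33..-30 mm only a lip 38 mm above it. Press bar outside the lip, over a housing 30 mm high.
- lane_entry (a point): Middle of the floor edge at the lane's open entry (lane x=+13, y=+185, z=34 mm). No wall here: there is room behind the tray for a finger.
- lane_end (a point): Middle of the floor at the foot of the wall of the closed end (lane x=+13, y=-135, z=34 mm); this wall stands 53 mm above the table.
- press_bar (a joint): How far bar and stop are down, m: 0 = up (stop 12 mm above the lane floor), 0.012 = stop level with the floor, 0.018 = hard bottom. Keep it at 0.0145 or more while the tray crosses (under 0.013 counts as let up). It goes straight down without tilting wherever the bar is pressed and springs back up by itself; 3 N at the top to 7 N at the bottom.
- bar_top (a point): Middle of the press bar's flat top, moving with it: 38 mm wide, 265 mm long (lane x=-75..-37, y=-80..+185 mm). Up it is 60 mm above the table, fully down 42 mm: still 8 mm above the lane floor and 4 mm above the lip, so a second fingertip level with the one on the bar passes over floor and lip and meets the tray's wall.
- stop_top (a point): Middle of the top edge of the stop, an upright steel plate 40 mm wide across the lane and 8 mm thick along it (lane y=-4..+4, x=-7..+33 mm), one part with the bar; 46 mm above the table when up.
- tray: Loose low open steel tray, 82 mm across the lane (x), 80 mm along it (y), 28 mm high, upright walls 3 mm thick, about 0.45 kg. Origin: centre of its underside; axes along the lane's. Starts at lane y=+55..+90 mm; 2 mm play at each side. Wholly past the stop when its centre is beyond lane y=-45 mm; it meets the end wall at y=-95 mm.
- sauce_cup: Loose stainless sauce cup, 65 mm wide at the rim, 44 mm at the foot, 37 mm high, about 0.1 kg, standing in the tray on its 3 mm floor. Origin: centre of its underside, z up.
- spare_cup: Bystander behind the lane: the other sauce cup, 65 mm wide, 37 mm high, on the table. Origin: centre of its underside.
- timer: Bystander behind the lane: white kitchen timer, 66 mm wide, 53 mm high. Origin: centre of its underside.
- spice_jar: Bystander behind the lane: spice jar, 47 mm wide, 98 mm high. Origin: centre of its underside.
- marker: Bystander in front of the press bar: green and white marker pen, 135 mm long. Origin: centre of its underside.
- hex_key: Bystander in front of the press bar: black hex key, 114 mm long, 7 mm high. Origin: centre of its underside.
- stone: Bystander past the closed end: sharpening stone, 150x50x26 mm. Origin: centre of its underside.
- tape: Bystander at the back left: roll of tape, 98 mm wide, 25 mm high. Origin: centre of its underside.

How it is judged:
By the outcome, as a careful person would: the job done as asked, in the order asked, and still so for the second after the job is handed in, with the robot touching nothing.
It also fails if it takes over 48 s, if anything falls off the work surface, if the arm or the gripper's body presses on something with over 40 N, if the wrist force passes 120 N, or if a joint passes its speed limit or range.

## Working session

There is one attempt and no reset: what is moved stays moved. The work goes in short steps, Python scripts to look and compute and a tool call to move; the robot and the scene stay as the last step left them, time stands still between calls to the robot, and variables do not carry over. Pictures are saved under pics/ and viewed, about 8 in all and at most 12, crops included, and the job is handed in when it is done.

Besides the shell and the picture viewer there is one more tool, called as name(argument=value, ...), one argument or row to a line, values as JSON. drive_tool: Moves the arm, as the interface text tells. Its arguments: {"type":"object","properties":{"increments":{"type":"array","items":{"type":"object","properties":{"grip":{"type":"number"},"tx":{"type":"number"},"ty":{"type":"number"},"tz":{"type":"number"},"turn":{"type":"number"}}}},"newtons":{"type":"number"}},"required":["increments"]}

```bash
mkdir -p pics; ls; python3 - <<'E'
from cell import *
import cv2
s=observe();print({k:s[k] for k in('clock','position','ee_rot','force','width')})
for n in('scene','top'):
    im=get_image(n);cv2.imwrite(f'pics/{n}0.png',cv2.cvtColor(im,cv2.COLOR_RGB2BGR));print(n,camera_info(n))
print(camera_info('wrist'))
E
```

```text
pics
{'clock': 0.0, 'position': array([ 0.14097182, -0.60834262,  0.19636265]), 'ee_rot': array([-3.11974338e+00, -3.56831121e-01,  5.07149646e-04]), 'force': array([-0.04259971, -0.35748124,  0.09222146]), 'width': 1.0012105678125618}
scene {'fx': 363.04928423614376, 'fy': 363.04928423614376, 'cx': 250.88158036822654, 'cy': 189.20931327618106, 'distortion': array([-0.09434827,  0.        ,  0.        ,  0.        ,  0.        ]), 'eye': array([ 0.17371745, -0.58846623,  0.75048769]), 'rotation': array([-2.23927702,  0.61988829, -0.30307744])}
top {'fx': 371.0883982717363, 'fy': 371.0883982717363, 'cx': 257.7222108320664, 'cy': 186.40221372498158, 'distortion': array([-0.00501056,  0.        ,  0.        ,  0.        ,  0.        ]), 'eye': array([0.48373743, 0.04785615, 1.03027395]), 'rotation': array([-2.20385022,  2.16410778, -0.15256814])}
{'fx': 320.11233772550736, 'fy': 320.11233772550736, 'cx': 259.28804103420356, 'cy': 187.87532041241795, 'distortion': array([-0.06111474,  0.        ,  0.        ,  0.        ,  0.        ]), 'hand_eye': array([[ 1.09788428e-03, -9.61797672e-01, -2.73759077e-01,
         7.47823651e-02],
       [ 9.99999394e-01,  1.03512207e-03,  3.73706748e-04,
         6.12929693e-04],
       [-7.60562169e-05, -2.73759321e-01,  9.61798226e-01,
        -1.88030566e-01],
       [ 0.00000000e+00,  0.00000000e+00,  0.00000000e+00,
         1.00000000e+00]])}
```

View pics/top0.png

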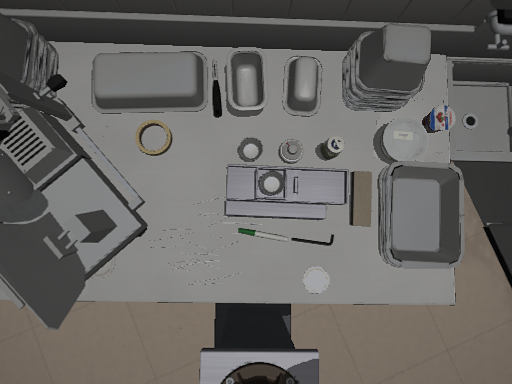

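View pics/scene0.png

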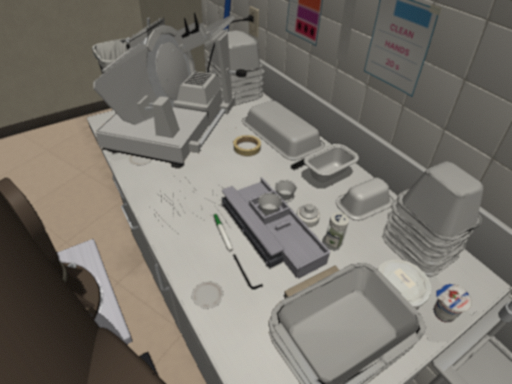

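The top view shows the lane at about (227–347, 166–205), entry on the left (+y), and the press bar below it (225–325, 200–218). The tray with the cup is near (271, 184) and the stop near (296, 184). The scene view agrees.

```bash
cat > h.py <<'E'
import numpy as np, cv2
from cell import *
from scipy.spatial.transform import Rotation as R
def cam(n, st=None):
    c=camera_info(n)
    K=np.array([[c['fx'],0,c['cx']],[0,c['fy'],c['cy']],[0,0,1]])
    if n=='wrist':
        T=np.array(c['hand_eye']); Rt=R.from_rotvec(st['ee_rot']).as_matrix()
        return K,c['distortion'],st['position']+Rt@T[:3,3],Rt@T[:3,:3]
    r=np.array(c['rotation']); r=R.from_rotvec(r).as_matrix() if r.shape==(3,) else r
    return K,c['distortion'],c['eye'],r
def cast(px,z,n,st=None):
    K,D,e,r=cam(n,st)
    u=cv2.undistortPoints(np.float64(px).reshape(-1,1,2),K,D)[:,0]
    d=np.c_[u,np.ones(len(u))]@r.T
    return e+d*((np.broadcast_to(z,len(u))-e[2])/d[:,2])[:,None]
def proj(P,n,st=None):
    K,D,e,r=cam(n,st)
    return cv2.projectPoints((np.float64(P)-e)@r,np.zeros(3),np.zeros(3),K,D)[0][:,0]
def save(im,f): cv2.imwrite('pics/'+f,cv2.cvtColor(im,cv2.COLOR_RGB2BGR))
E
python3 - <<'E'
from h import *
im=cv2.imread('pics/top0.png')[130:250,215:375]
cv2.imwrite('pics/c1.png',cv2.resize(im,None,fx=5,fy=5,interpolation=cv2.INTER_CUBIC))
E
```

```text
(no output)
```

View pics/c1.png

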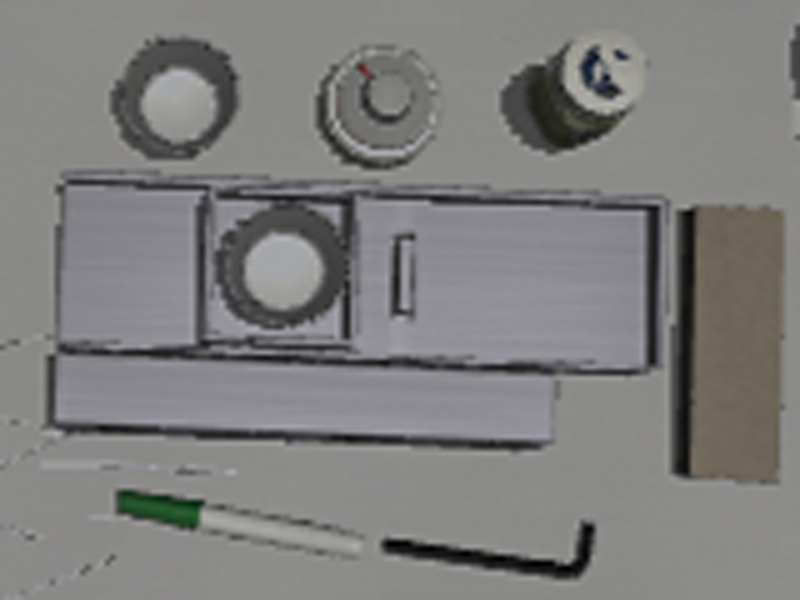

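The crop shows the bar corners near (53,353), (53,427), (553,443) and (557,375). The wall's outer corners are near (62,175) and (668,198), the stop is around (404,275), and the tray spans x from 205 to 353.

```bash
python3 - <<'E'
from h import *
f=lambda p,z:cast(np.array(p)/5+[215,130],z,'top')
b=f([(53,353),(53,427),(553,443),(557,375)],.060)
w=f([(62,175),(668,198),(655,373)],.053)
s=f([(395,235),(412,237),(412,315),(395,313)],.046)
t=f([(207,190),(353,195),(353,346),(203,343)],.062)
j=f([(560,140),(380,130),(180,110)],[.03,.03,.02])
P=np.r_[b,w,s]; L=np.array([(-37,185),(-75,185),(-75,-80),(-37,-80),(60,185),(60,-139),(-33,-139),(33,4),(33,-4),(-7,-4),(-7,4)])/1e3
a=P[:,:2]; ac=a.mean(0);Lc=L.mean(0)
U,S,V=np.linalg.svd((L-Lc).T@(a-ac)); r=(U@V).T
print('R',r,np.degrees(np.arctan2(r[1,0],r[0,0])));o=ac-r@Lc;print('o',o)
print(np.round(((a-o)@r-L)*1e3,1))
for n,q in(('tray',t),('jar..',j)):print(n,np.round((q[:,:2]-o)@r*1e3),q.mean(0))
np.savez('lane.npz',r=r,o=o)
E
```

```text
R [[ 0.99978787  0.02059669]
 [-0.02059669  0.99978787]] -1.180187078948313
o [ 0.57972865 -0.08735807]
[[ 0.3 -0.4]
 [-0.2 -2.2]
 [ 1.4  0.8]
 [-0.8 -0.7]
 [-1.4 -0.4]
 [ 0.1 -1.6]
 [-1.3  4.3]
 [ 1.8  1.2]
 [ 1.1 -0. ]
 [-0.9 -1.1]
 [-0.2  0.1]]
tray [[ 52. 107.]
 [ 53.  30.]
 [-27.  28.]
 [-28. 107.]] [ 0.59365817 -0.01965903  0.062     ]
jar.. [[ 94. -87.]
 [ 95.  13.]
 [103. 123.]] [ 0.67716375 -0.07297868  0.02666667]
```

drive_tool(
  increments=[
    {"tz":0.12,"grip":-1},
    {"tz":0.25,"grip":0},
    {"tx":0.25,"ty":0.4,"tz":0.25,"turn":0.3,"grip":0},
    {"tx":0.5,"ty":0.8,"tz":0.25,"turn":0.6,"grip":0},
    {"tx":0.5,"ty":0.8,"tz":0.25,"turn":0.6,"grip":0},
    {"tx":0.5,"ty":0.8,"tz":0.25,"turn":0.6,"grip":0},
    {"tx":0.5,"ty":0.8,"tz":0.25,"turn":0.6,"grip":0},
    {"tx":0.5,"ty":0.8,"tz":0.25,"turn":0.6,"grip":0},
    {"tx":0.5,"ty":0.8,"tz":0.25,"turn":0.6,"grip":0},
    {"tx":0.5,"ty":0.8,"tz":0.25,"turn":0.6,"grip":0},
    {"tx":0.5,"ty":0.8,"tz":0.25,"turn":0.6,"grip":0},
    {"tx":0.5,"ty":0.8,"tz":0.25,"turn":0.6,"grip":0},
  ],
)

```text
invalid input
```

drive_tool(
  increments=[
    {"grip":-1,"tx":0,"ty":0,"tz":0.12,"turn":0},
    {"grip":0,"tx":0,"ty":0,"tz":0.25,"turn":0},
    {"grip":0,"tx":0.25,"ty":0.4,"tz":0.25,"turn":0.3},
    {"grip":0,"tx":0.5,"ty":0.8,"tz":0.25,"turn":0.6},
    {"grip":0,"tx":0.5,"ty":0.8,"tz":0.25,"turn":0.6},
    {"grip":0,"tx":0.5,"ty":0.8,"tz":0.25,"turn":0.6},
    {"grip":0,"tx":0.5,"ty":0.8,"tz":0.25,"turn":0.6},
    {"grip":0,"tx":0.5,"ty":0.8,"tz":0.25,"turn":0.6},
    {"grip":0,"tx":0.5,"ty":0.8,"tz":0.25,"turn":0.6},
    {"grip":0,"tx":0.5,"ty":0.8,"tz":0.25,"turn":0.6},
    {"grip":0,"tx":0.5,"ty":0.8,"tz":0.25,"turn":0.6},
    {"grip":0,"tx":0.5,"ty":0.8,"tz":0.25,"turn":0.6},
  ],
  newtons=20,
)

```text
clock: 1.3
position: [0.3408, -0.2883, 0.2963]
ee_rot: [-2.856, -1.305, 0.002]
force: [-1.1, -1.5, -0.1]
width: 0.498
```

drive_tool(
  increments=[
    {"grip":0,"tx":0.25,"ty":0.4,"tz":0,"turn":0.3},
    {"grip":0,"tx":0.548,"ty":0.828,"tz":0,"turn":0.662},
    {"grip":0,"tx":0.548,"ty":0.828,"tz":0,"turn":0.662},
    {"grip":0,"tx":0.548,"ty":0.828,"tz":0,"turn":0.662},
    {"grip":0,"tx":0.548,"ty":0.828,"tz":0,"turn":0.662},
    {"grip":0,"tx":0.548,"ty":0.828,"tz":0,"turn":0.662},
    {"grip":0,"tx":0.548,"ty":0.828,"tz":0,"turn":0.662},
    {"grip":0,"tx":0.548,"ty":0.828,"tz":-0.1,"turn":0.662},
    {"grip":0,"tx":0.548,"ty":0.828,"tz":-0.25,"turn":0.662},
    {"grip":0,"tx":0.548,"ty":0.828,"tz":-0.35,"turn":0.662},
    {"grip":0,"tx":0.548,"ty":0.828,"tz":-0.35,"turn":0.662},
    {"grip":0,"tx":0.548,"ty":0.828,"tz":-0.35,"turn":0.662},
    {"grip":0,"tx":0.548,"ty":0.828,"tz":-0.35,"turn":0.662},
  ],
)

```text
clock: 2.6
position: [0.5615, 0.0421, 0.1585]
ee_rot: [2.245, 2.196, 0.001]
force: [1.1, 1.2, 0.4]
width: 0.504
```

```bash
python3 - <<'E'
from h import *
s=observe();d=np.load('lane.npz');r,o=d['r'],d['o']
print(s['clock'],s['position'],s['force'],s['width'],'lane',(s['position'][:2]-o)@r*1e3,'heading',np.degrees(2*np.arctan2(s['ee_rot'][1],s['ee_rot'][0]))%360)
save(get_image('wrist'),'w1.png')
E
```

```text
2.6 [0.56149535 0.04209859 0.15848713] [1.08737177 1.16005685 0.39254114] 0.5043274975739004 lane [-20.8958146 129.0536532] heading 88.73844136504208
```

View pics/w1.png

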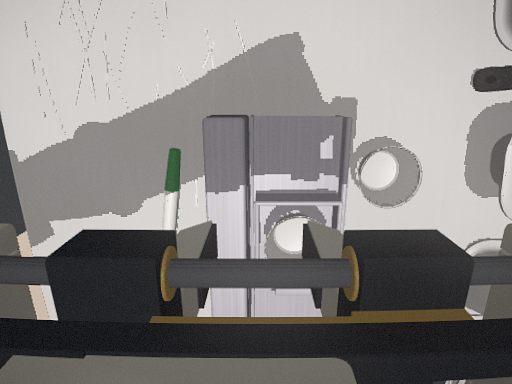

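```bash
python3 - <<'E'
from h import *
s=observe();d=np.load('lane.npz');r,o=d['r'],d['o']
p=s['position']
for x in(-42,-23,23,42):
    q=[[*(p[:2]+r@np.array([x,9.5])/1e3),p[2]+z] for z in(0,.03,.06)]
    print(x,proj(q,'wrist',s).round().tolist())
L=lambda x,y,z:[*(o+r@np.array([x,y])/1e3),z/1e3]
print(proj([L(-75,185,60),L(-37,185,60),L(60,185,53),L(56,107.5,62),L(-28,107.5,62)],'wrist',s).round().tolist())
E
```

```text
-42 [[190.0, 204.0], [178.0, 222.0], [162.0, 248.0]]
-23 [[220.0, 204.0], [214.0, 222.0], [205.0, 248.0]]
23 [[294.0, 204.0], [301.0, 222.0], [309.0, 248.0]]
42 [[325.0, 204.0], [336.0, 222.0], [352.0, 248.0]]
[[196.0, 118.0], [239.0, 118.0], [347.0, 118.0], [339.0, 202.0], [250.0, 202.0]]
```

```bash
python3 - <<'E'
from h import *
im=cv2.imread('pics/w1.png')[100:330,150:400]
im=cv2.convertScaleAbs(im,alpha=1.4,beta=30)
cv2.imwrite('pics/c2.png',cv2.resize(im,None,fx=3,fy=2.6,interpolation=cv2.INTER_CUBIC))
E
```

```text
(no output)
```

View pics/c2.png

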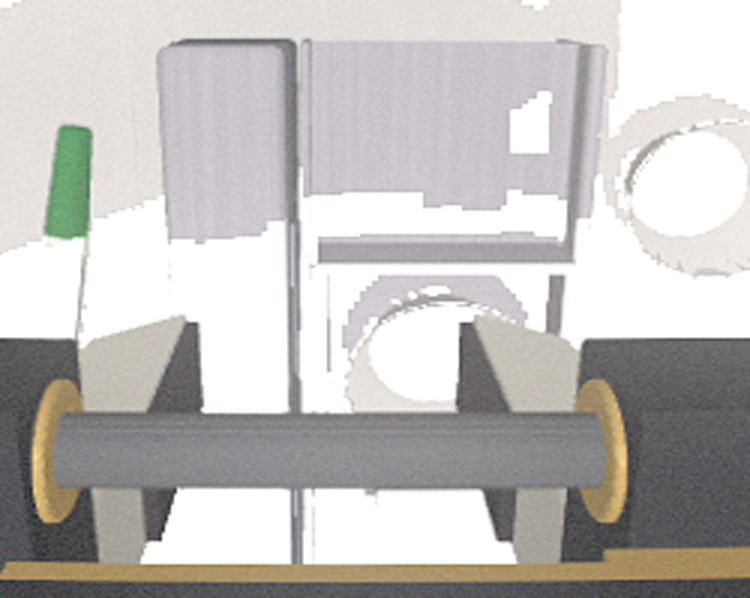

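The wrist view confirms the lane: entry end at row 117, tray rear wall near row 203, cup at (295, 235). The bar reads a few mm further in +x than the top view put it. I'll shift slightly, stay well behind the tray, and find the bar height by force.

drive_tool(
  increments=[
    {"grip":0,"tx":0.008,"ty":0.052,"tz":0,"turn":0},
    {"grip":0,"tx":0.008,"ty":0.052,"tz":-0.07,"turn":0},
    {"grip":0,"tx":0.008,"ty":0.052,"tz":-0.14,"turn":0},
    {"grip":0,"tx":0.008,"ty":0.052,"tz":-0.2,"turn":0},
    {"grip":0,"tx":0.008,"ty":0.052,"tz":-0.21,"turn":0},
    {"grip":0,"tx":0.008,"ty":0.052,"tz":-0.21,"turn":0},
    {"grip":0,"tx":0.008,"ty":0.052,"tz":-0.21,"turn":0},
  ],
)

```text
clock: 3.35
position: [0.5665, 0.0633, 0.0771]
ee_rot: [2.243, 2.194, 0.006]
force: [-0.1, 0.3, -0.8]
width: 0.499
```

```bash
python3 - <<'E'
from h import *
s=observe();d=np.load('lane.npz');r,o=d['r'],d['o']
print(s['clock'],s['position'],s['force'],s['width'],'lane',(s['position'][:2]-o)@r*1e3)
im=get_image('wrist');save(cv2.resize(im[90:330,110:410],None,fx=2.5,fy=2.5),'w2.png')
im=get_image('scene');save(im,'s2f.png')
E
```

```text
3.35 [0.56645388 0.06334717 0.07705852] [-0.13965096  0.27554006 -0.80835103] 0.4988708063675776 lane [-16.3759842 150.3998624]
```

View pics/w2.png

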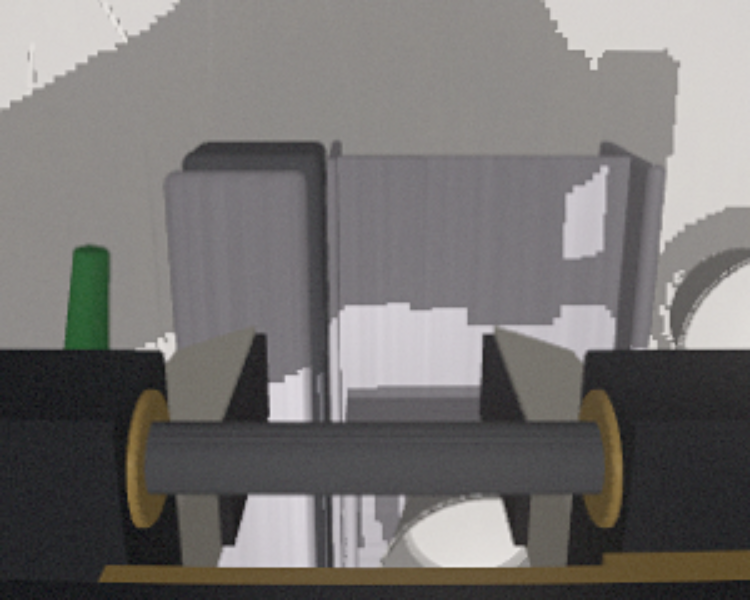

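The pressing finger is over the bar (its inner edge at crop x≈267, bar at 165–308). The pusher is over the lane floor behind the tray. I'll press partway and check the force against height.

drive_tool(
  increments=[
    {"grip":0,"tx":-0.005,"ty":0,"tz":-0.03,"turn":0},
    {"grip":0,"tx":-0.005,"ty":0,"tz":-0.05,"turn":0},
    {"grip":0,"tx":-0.005,"ty":0,"tz":-0.065,"turn":0},
    {"grip":0,"tx":-0.005,"ty":0,"tz":-0.065,"turn":0},
    {"grip":0,"tx":-0.005,"ty":0,"tz":-0.065,"turn":0},
  ],
)

```text
clock: 3.95
position: [0.564, 0.0635, 0.0504]
ee_rot: [2.244, 2.195, 0.005]
force: [-0.5, 0.5, -0.3]
width: 0.5
```

No force yet, so the real fingertips seem to sit above the nominal TCP, as the wrist picture suggested. I'll keep going down in small steps.

drive_tool(
  increments=[
    {"grip":0,"tx":0,"ty":0,"tz":-0.01,"turn":0},
    {"grip":0,"tx":0,"ty":0,"tz":-0.025,"turn":0},
    {"grip":0,"tx":0,"ty":0,"tz":-0.025,"turn":0},
    {"grip":0,"tx":0,"ty":0,"tz":-0.025,"turn":0},
  ],
)

```text
clock: 4.35
position: [0.5639, 0.0634, 0.0402]
ee_rot: [2.244, 2.195, 0.004]
force: [0.4, -0.1, -0.6]
width: 0.498
```

```bash
python3 - <<'E'
from h import *
s=observe();print(s['clock'],s['position'],s['force'],s['ft_torque'],s['width'])
im=get_image('wrist');a=cv2.resize(im[90:330,110:410],None,fx=1.3,fy=1.3)
im=get_image('scene');b=cv2.resize(im[150:290,190:350],None,fx=2.5,fy=2.5,interpolation=cv2.INTER_CUBIC)
b=b[:312];save(np.hstack([a,b[:a.shape[0]]]) if b.shape[0]==a.shape[0] else np.hstack([a,cv2.resize(b,(400,a.shape[0]))]),'m3.png')
E
```

```text
4.35 [0.56386087 0.06339954 0.04019284] [ 0.42203811 -0.11953268 -0.59838242] [-0.01988768 -0.10807043 -0.01795012] 0.4979968144364482
```

View pics/m3.png

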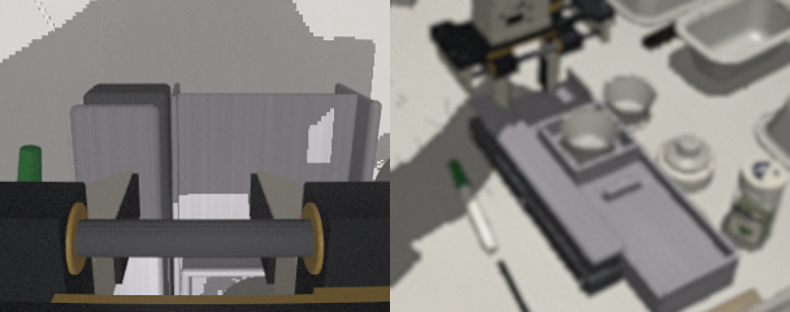

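```bash
python3 - <<'E'
import cell; print([n for n in dir(cell) if n[0]!='_']); print(getattr(cell,'grip_point_offset',None))
from h import *
s=observe();print(s.keys());
# gripper silhouettes in the wrist picture: where would body-bottom points at various heights project
p=s['position'];r=R.from_rotvec(s['ee_rot']).as_matrix()
for zb in (.03,.04,.06,.08,.1): print(zb,proj([p+r@np.array([x,y,-zb]) for x,y in((.0095,-.0232),(.0095,.0232),(.0375,-.095),(.0375,.095))],'wrist',s).round().tolist())
E
```

```text
['PlanningError', 'camera_info', 'get_image', 'grip_point_offset', 'observe', 'sign_off']
0.0188
dict_keys(['clock', 'joints', 'dq', 'joint_efforts', 'position', 'ee_rot', 'force', 'ft_torque', 'width'])
0.03 [[213.0, 222.0], [301.0, 222.0], [73.0, 171.0], [441.0, 171.0]]
0.04 [[211.0, 230.0], [303.0, 230.0], [62.0, 175.0], [452.0, 176.0]]
0.06 [[204.0, 248.0], [309.0, 248.0], [35.0, 187.0], [478.0, 187.0]]
0.08 [[196.0, 271.0], [317.0, 272.0], [1.0, 201.0], [512.0, 202.0]]
0.1 [[184.0, 304.0], [328.0, 304.0], [-46.0, 221.0], [558.0, 222.0]]
```

drive_tool(
  increments=[
    {"grip":0,"tx":0,"ty":0,"tz":-0.015,"turn":0},
    {"grip":0,"tx":0,"ty":0,"tz":-0.03,"turn":0},
    {"grip":0,"tx":0,"ty":0,"tz":-0.03,"turn":0},
    {"grip":0,"tx":0,"ty":0,"tz":-0.03,"turn":0},
  ],
)

```text
clock: 4.85
position: [0.5643, 0.0636, 0.0285]
ee_rot: [2.243, 2.195, 0.005]
force: [-0.2, 0.3, 3.7]
width: 0.496
```

Contact: 3.7 N at TCP z = 0.0285, so the tips are about 30 mm behind the TCP. At full press the gripper body should still clear the cup rim by about 5 mm. I'll press further.

drive_tool(
  increments=[
    {"grip":0,"tx":0,"ty":0,"tz":-0.01,"turn":0},
    {"grip":0,"tx":0,"ty":0,"tz":-0.02,"turn":0},
    {"grip":0,"tx":0,"ty":0,"tz":-0.03,"turn":0},
    {"grip":0,"tx":0,"ty":0,"tz":-0.03,"turn":0},
    {"grip":0,"tx":0,"ty":0,"tz":-0.03,"turn":0},
  ],
)

```text
clock: 5.35
position: [0.5644, 0.0636, 0.0165]
ee_rot: [2.243, 2.195, 0.005]
force: [-0.4, -1.4, 5.9]
width: 0.499
```

drive_tool(
  increments=[
    {"grip":0,"tx":0,"ty":0,"tz":-0.005,"turn":0},
    {"grip":0,"tx":0,"ty":0,"tz":-0.009,"turn":0},
    {"grip":0,"tx":0,"ty":0,"tz":-0.009,"turn":0},
    {"grip":0,"tx":0,"ty":0,"tz":-0.009,"turn":0},
  ],
)

```text
clock: 5.75
position: [0.5644, 0.0636, 0.013]
ee_rot: [2.243, 2.195, 0.005]
force: [-0.5, 0.0, 7.3]
width: 0.5
```

drive_tool(
  increments=[
    {"grip":0,"tx":0,"ty":0,"tz":-0.004,"turn":0},
    {"grip":0,"tx":0,"ty":0,"tz":-0.006,"turn":0},
    {"grip":0,"tx":0,"ty":0,"tz":-0.006,"turn":0},
    {"grip":0,"tx":0,"ty":0,"tz":-0.006,"turn":0},
  ],
)

```text
clock: 6.15
position: [0.5646, 0.0637, 0.0123]
ee_rot: [2.242, 2.194, 0.005]
force: [-5.8, -2.1, 25.0]
width: 0.501
```

```bash
python3 - <<'E'
from h import *
s=observe();print(s['clock'],s['position'],s['force'])
im=get_image('wrist');a=cv2.resize(im[90:330,110:410],None,fx=1.3,fy=1.3)
im=get_image('scene');b=cv2.resize(im[150:290,190:350],(400,312),interpolation=cv2.INTER_CUBIC)
save(np.hstack([a,b]),'m4.png')
E
```

```text
6.15 [0.56458628 0.06365636 0.01228246] [-5.84574082 -2.09194733 25.03388543]
```

View pics/m4.png

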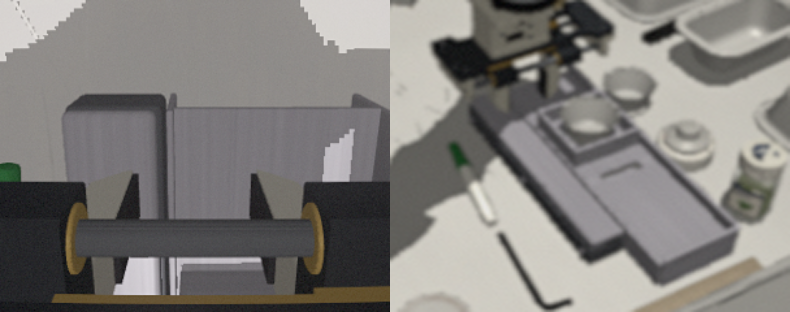

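Hard bottom is at TCP z ≈ 0.0123–0.013 (25 N), and the scene view shows the stop flush with the floor. I'll ease up about 1 mm and begin the push, stopping before the tray reaches the stop.

drive_tool(
  increments=[
    {"grip":0,"tx":0,"ty":0,"tz":0.003,"turn":0},
    {"grip":0,"tx":0,"ty":-0.006,"tz":0.003,"turn":0},
    {"grip":0,"tx":0,"ty":-0.016,"tz":0.003,"turn":0},
    {"grip":0,"tx":-0.001,"ty":-0.026,"tz":0.003,"turn":0},
    {"grip":0,"tx":-0.001,"ty":-0.036,"tz":0.003,"turn":0},
    {"grip":0,"tx":-0.001,"ty":-0.046,"tz":0.003,"turn":0},
    {"grip":0,"tx":-0.001,"ty":-0.056,"tz":0.003,"turn":0},
    {"grip":0,"tx":-0.002,"ty":-0.066,"tz":0.003,"turn":0},
    {"grip":0,"tx":-0.002,"ty":-0.074,"tz":0.003,"turn":0},
    {"grip":0,"tx":-0.002,"ty":-0.082,"tz":0.003,"turn":0},
    {"grip":0,"tx":-0.002,"ty":-0.09,"tz":0.003,"turn":0},
    {"grip":0,"tx":-0.003,"ty":-0.098,"tz":0.003,"turn":0},
    {"grip":0,"tx":-0.003,"ty":-0.106,"tz":0.003,"turn":0},
    {"grip":0,"tx":-0.003,"ty":-0.114,"tz":0.003,"turn":0},
    {"grip":0,"tx":-0.003,"ty":-0.122,"tz":0.003,"turn":0},
    {"grip":0,"tx":-0.003,"ty":-0.13,"tz":0.003,"turn":0},
    {"grip":0,"tx":-0.003,"ty":-0.135,"tz":0.003,"turn":0},
    {"grip":0,"tx":-0.003,"ty":-0.135,"tz":0.003,"turn":0},
  ],
)

```text
clock: 8.05
position: [0.564, 0.0127, 0.014]
ee_rot: [2.241, 2.197, 0.011]
force: [-0.1, 7.7, 6.6]
width: 0.499
```

```bash
python3 - <<'E'
from h import *
s=observe();d=np.load('lane.npz');r,o=d['r'],d['o']
print(s['clock'],s['position'],s['force'],s['ft_torque'],'lane',(s['position'][:2]-o)@r*1e3)
a=cv2.resize(get_image('top')[155:225,215:355],(400,200),interpolation=cv2.INTER_CUBIC)
b=cv2.resize(get_image('scene')[150:290,190:350],(400,350),interpolation=cv2.INTER_CUBIC)
save(np.vstack([a,b]),'m5.png')
E
```

```text
8.05 [0.56402996 0.01274233 0.01401373] [-0.14024754  7.65243862  6.58855166] [ 1.61342073  0.1509546  -0.03367949] lane [-17.7570995   99.75583018]
```

View pics/m5.png

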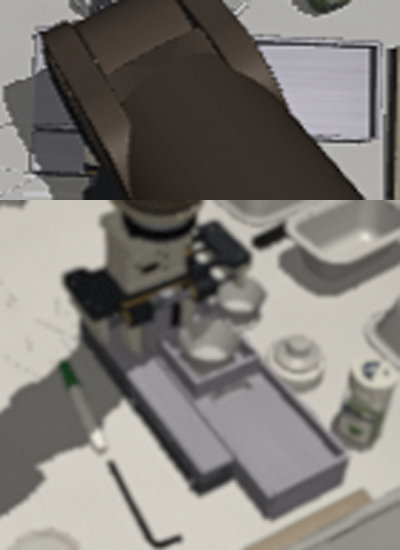

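The finger is pushing the tray (7.7 N), the cup is upright, and the bar is about 1.3 mm off its bottom, roughly 0.0165 down. I'll continue across the stop.

drive_tool(
  increments=[
    {"grip":0,"tx":0,"ty":-0.01,"tz":-0.002,"turn":0},
    {"grip":0,"tx":0,"ty":-0.018,"tz":-0.002,"turn":0},
    {"grip":0,"tx":0,"ty":-0.026,"tz":-0.002,"turn":0},
    {"grip":0,"tx":-0.001,"ty":-0.034,"tz":-0.002,"turn":0},
    {"grip":0,"tx":-0.001,"ty":-0.042,"tz":-0.002,"turn":0},
    {"grip":0,"tx":-0.001,"ty":-0.05,"tz":-0.002,"turn":0},
    {"grip":0,"tx":-0.001,"ty":-0.058,"tz":-0.002,"turn":0},
    {"grip":0,"tx":-0.001,"ty":-0.066,"tz":-0.002,"turn":0},
    {"grip":0,"tx":-0.002,"ty":-0.074,"tz":-0.002,"turn":0},
    {"grip":0,"tx":-0.002,"ty":-0.082,"tz":-0.002,"turn":0},
    {"grip":0,"tx":-0.002,"ty":-0.09,"tz":-0.002,"turn":0},
    {"grip":0,"tx":-0.002,"ty":-0.098,"tz":-0.002,"turn":0},
    {"grip":0,"tx":-0.002,"ty":-0.106,"tz":-0.002,"turn":0},
    {"grip":0,"tx":-0.002,"ty":-0.114,"tz":-0.002,"turn":0},
    {"grip":0,"tx":-0.003,"ty":-0.122,"tz":-0.002,"turn":0},
    {"grip":0,"tx":-0.003,"ty":-0.13,"tz":-0.002,"turn":0},
  ],
)

```text
clock: 9.75
position: [0.5637, -0.0354, 0.0138]
ee_rot: [2.239, 2.201, 0.018]
force: [-0.3, 9.4, 6.9]
width: 0.499
```

drive_tool(
  increments=[
    {"grip":0,"tx":0,"ty":-0.012,"tz":-0.002,"turn":0},
    {"grip":0,"tx":0,"ty":-0.02,"tz":-0.002,"turn":0},
    {"grip":0,"tx":0,"ty":-0.03,"tz":-0.002,"turn":0},
    {"grip":0,"tx":-0.001,"ty":-0.04,"tz":-0.002,"turn":0},
    {"grip":0,"tx":-0.001,"ty":-0.05,"tz":-0.002,"turn":0},
    {"grip":0,"tx":-0.001,"ty":-0.06,"tz":-0.002,"turn":0},
    {"grip":0,"tx":-0.001,"ty":-0.07,"tz":-0.002,"turn":0},
    {"grip":0,"tx":-0.002,"ty":-0.08,"tz":-0.002,"turn":0},
    {"grip":0,"tx":-0.002,"ty":-0.09,"tz":-0.002,"turn":0},
    {"grip":0,"tx":-0.002,"ty":-0.1,"tz":-0.002,"turn":0},
    {"grip":0,"tx":-0.002,"ty":-0.11,"tz":-0.002,"turn":0},
    {"grip":0,"tx":-0.003,"ty":-0.12,"tz":-0.002,"turn":0},
    {"grip":0,"tx":-0.003,"ty":-0.13,"tz":-0.002,"turn":0},
    {"grip":0,"tx":-0.003,"ty":-0.14,"tz":-0.002,"turn":0},
    {"grip":0,"tx":-0.003,"ty":-0.15,"tz":-0.002,"turn":0},
    {"grip":0,"tx":-0.004,"ty":-0.16,"tz":-0.002,"turn":0},
    {"grip":0,"tx":-0.004,"ty":-0.17,"tz":-0.002,"turn":0},
    {"grip":0,"tx":-0.004,"ty":-0.178,"tz":-0.002,"turn":0},
    {"grip":0,"tx":-0.004,"ty":-0.178,"tz":-0.002,"turn":0},
    {"grip":0,"tx":-0.004,"ty":-0.178,"tz":-0.002,"turn":0},
  ],
)

```text
clock: 11.75
position: [0.5629, -0.1024, 0.0137]
ee_rot: [2.236, 2.206, 0.024]
force: [-1.4, 9.8, 9.9]
width: 0.502
```

```bash
python3 - <<'E'
from h import *
s=observe();d=np.load('lane.npz');r,o=d['r'],d['o']
print(s['clock'],s['position'],s['force'],s['ft_torque'],'lane',(s['position'][:2]-o)@r*1e3)
b=get_image('scene')[170:290,210:350]
L=lambda x,y,z:[*(o+r@np.array([x,y])/1e3),z/1e3]
P=proj([L(-28,-100+8,62),L(-28,-22,62),L(54,-102,62),L(54,-22,62),L(54,-135,53),L(-30,-135,38),L(13,0,34)],'scene')-[210,170]
print((P*5).round().tolist())
save(cv2.resize(b,None,fx=5,fy=5,interpolation=cv2.INTER_CUBIC),'m6.png')
E
```

```text
11.75 [ 0.56287656 -0.10236118  0.01368514] [-1.38841794  9.83577672  9.88591649] [2.21505794 0.24681349 0.09956485] lane [-16.53950309 -15.3470162 ]
[[398.0, 403.0], [319.0, 307.0], [546.0, 352.0], [451.0, 249.0], [584.0, 409.0], [441.0, 499.0], [358.0, 287.0]]
```

View pics/m6.png

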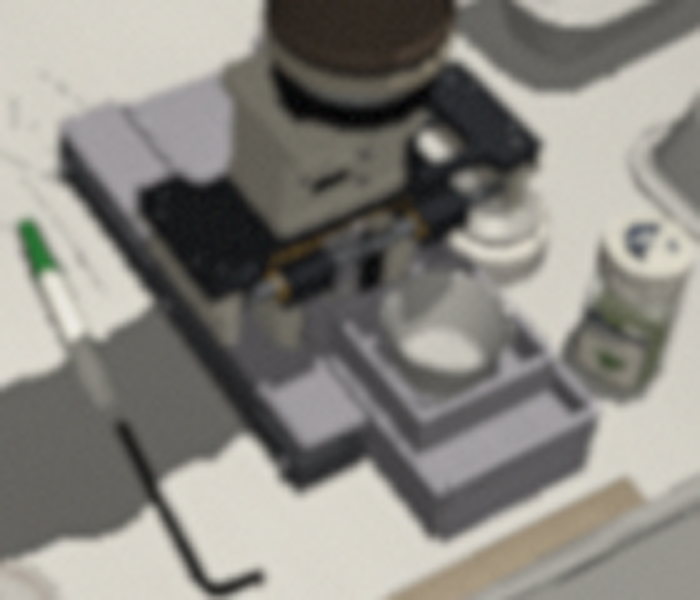

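The tray is now past the stop, against the pusher at lane y≈-25, so its centre is near -65 or beyond. I'll back off with the bar still held down, then check cup and tray before releasing.

drive_tool(
  increments=[
    {"grip":0,"tx":0,"ty":0.012,"tz":-0.002,"turn":0},
    {"grip":0,"tx":0,"ty":0.025,"tz":-0.002,"turn":0},
    {"grip":0,"tx":0.001,"ty":0.04,"tz":-0.001,"turn":0},
    {"grip":0,"tx":0.001,"ty":0.055,"tz":-0.001,"turn":0},
    {"grip":0,"tx":0.001,"ty":0.07,"tz":-0.001,"turn":0},
    {"grip":0,"tx":0.002,"ty":0.085,"tz":-0.001,"turn":0},
    {"grip":0,"tx":0.002,"ty":0.1,"tz":-0.001,"turn":0},
    {"grip":0,"tx":0.002,"ty":0.1,"tz":-0.001,"turn":0},
  ],
)

```text
clock: 12.6
position: [0.5641, -0.0629, 0.0136]
ee_rot: [2.235, 2.205, 0.024]
force: [0.1, -1.6, 6.7]
width: 0.495
```

```bash
python3 - <<'E'
from h import *
s=observe();print(s['clock'],s['position'],s['force'])
b=get_image('scene')[170:290,210:350]
b2=get_image('top')[155:225,255:355]
save(np.hstack([cv2.resize(b,(420,360),interpolation=cv2.INTER_CUBIC),cv2.resize(b2,(370,360),interpolation=cv2.INTER_CUBIC)]),'m7.png')
E
```

```text
12.6 [ 0.56410735 -0.062868    0.01357359] [ 0.14842274 -1.55621431  6.73386016]
```

View pics/m7.png

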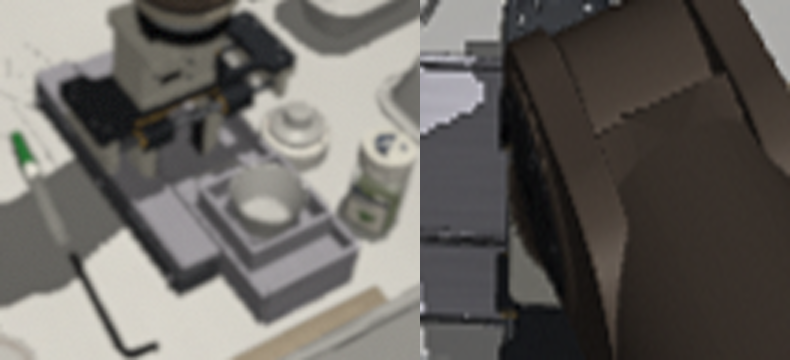

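The cup is upright in the tray, the tray is well past the stop, and the pusher is clear of it. I'll let the bar up gently and move clear.

drive_tool(
  increments=[
    {"grip":0,"tx":0,"ty":0,"tz":0.01,"turn":0},
    {"grip":0,"tx":0,"ty":0,"tz":0.02,"turn":0},
    {"grip":0,"tx":0,"ty":0,"tz":0.03,"turn":0},
    {"grip":0,"tx":0,"ty":0,"tz":0.045,"turn":0},
    {"grip":0,"tx":0,"ty":0,"tz":0.07,"turn":0},
    {"grip":0,"tx":0,"ty":0,"tz":0.12,"turn":0},
    {"grip":0,"tx":0,"ty":0,"tz":0.2,"turn":0},
    {"grip":0,"tx":0,"ty":0,"tz":0.3,"turn":0},
    {"grip":0,"tx":0,"ty":0,"tz":0.4,"turn":0},
    {"grip":0,"tx":0,"ty":0,"tz":0.5,"turn":0},
    {"grip":0,"tx":0,"ty":0.1,"tz":0.55,"turn":0},
    {"grip":0,"tx":-0.1,"ty":0.2,"tz":0.55,"turn":0},
    {"grip":0,"tx":-0.2,"ty":0.3,"tz":0.55,"turn":0},
    {"grip":0,"tx":-0.3,"ty":0.4,"tz":0.55,"turn":0},
    {"grip":0,"tx":-0.3,"ty":0.5,"tz":0.55,"turn":0},
    {"grip":0,"tx":-0.3,"ty":0.5,"tz":0.55,"turn":0},
    {"grip":0,"tx":-0.3,"ty":0.5,"tz":0.55,"turn":0},
  ],
)

```text
clock: 14.4
position: [0.4434, 0.1387, 0.234]
ee_rot: [2.231, 2.209, 0.025]
force: [0.0, -0.4, -0.5]
width: 0.503
```

```bash
python3 - <<'E'
from h import *
s=observe();print(s['clock'],s['position'],s['force'],abs(np.array(s['dq'])).max())
b=get_image('scene')[170:290,210:350]
b2=get_image('top')[130:250,215:375]
save(np.hstack([cv2.resize(b,(330,330),interpolation=cv2.INTER_CUBIC),cv2.resize(b2,(440,330),interpolation=cv2.INTER_CUBIC)]),'m8.png')
E
```

```text
14.4 [0.44336232 0.13870719 0.23403821] [ 0.04245182 -0.42026594 -0.47714421] 0.04933447436109889
```

View pics/m8.png

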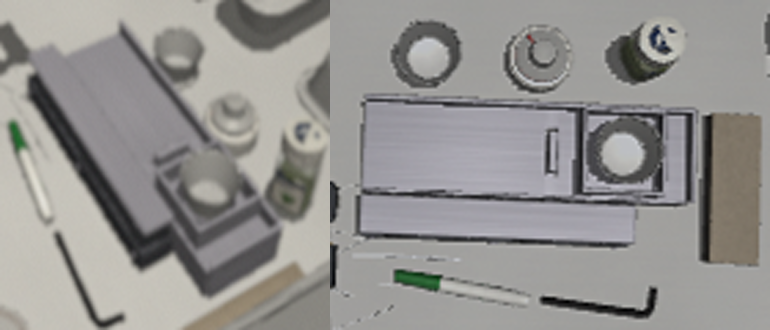

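The top view shows the stop standing at crop x≈552 and the tray wholly past it (582–665), with the cup upright, the bar up and the bystanders in place. I'll hand it in.

```bash
python3 -c "
from cell import *
print(sign_off())"
```

```text
the job is handed in; nothing more can be done
None
```

The tray with the sauce cup is past the stop at the closed end of the lane. The bar is up, and the stop stands up again behind the tray. I handed the job in with the arm clear, at about 14.5 s of the 48 s allowed.

- **What I did:** I pressed the bar down with one finger and pushed the tray about 115 mm with the other. I backed off about 40 mm with the bar still held, then let it up and lifted away.
- **Last checks:** The final pictures show:
  - the tray's rear wall roughly 25 mm beyond the stop, about 65 mm from the lane origin at its centre;
  - the cup upright;
  - the bystanders near the lane (spare cup, timer, jar, marker, hex key, stone) where they were. I did not recheck the tape.

  The force on the tool read zero within noise.
- **Bar depth:** I worked this out from the tool height rather than reading it directly. It stayed at about 0.016–0.017 each time I checked during the crossing. The hard bottom gave a brief 25 N at the tool while I was finding it.
- **Disagreements:**
  - The fingertips turned out to be about 30 mm behind the stated TCP, so I set the press height by force.
  - The wrist view put the bar about 4–7 mm further in +x than the top view. I split the difference, which the finger's margins on the bar allowed.
  - The scene camera placed the tray about 10 mm further along than the pusher did. Both put it past the stop.

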